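# Unlock the controller and clip its cover shut

## Robot

A 6-joint arm with a two-finger parallel gripper is mounted at the origin on the work surface. World frame = base frame: x ahead of the robot, y to its left, z up, the work surface at z = 0. Lengths are in m, angles in rad, forces in N, time in s.
With the tool pointing down it reaches from about 0.375 to 0.9 m from the base axis. Payload 3.1 kg.
Tool frame: the origin (TCP) lies on the front face of the gripper's body, between the roots of the fingers; the fingertips stand 70 mm ahead of it and the grasp point (between the pads) lies 51 mm ahead of it; z points along the fingers, y is the line along which they close (so a half turn about z gives the same grasp; the last joint's range is limited). The gripper opens to 87 mm and grips with 3 to 60 N. Pads are 19 mm wide; open, the fingers measure 117 mm over their backs; the gripper's body (75 mm by 190 mm) begins 51 mm behind the grasp point.
Start: joints at [0.987, 0.527, 1.433, -0, 1.181, -0.178], TCP at [0.247, 0.574, 0.292] pointing down, gripper open.
Joint ranges: [-3.08, 3.08], [-0.75, 2.2], [0.22, 2.44], [-1.43, 4.57], [0, 2.65], [-2.85, 2.85]. Speed limits (rad/s): [2.79, 2.79, 3.14, 3.14, 3.14, 3.14].

## Interface

Orientations are given as a unit quaternion [x, y, z, w].
In Python, from rig import robot, cams, ticket gives the robot as it stands. The module is installed in compiled form; this text tells all that it offers.
- The arm moves only by the shell command python3 -m crank 'ROWS' [FORCE]. ROWS is JSON, a list of rows, each a list of 7 numbers: the shift along the tool's x, y, z in cm, then the turn, a rotation vector about the tool's x, y, z in rad, then the closure, from 0 (fully open) to 1 (shut). A call has 1 to 5 rows; each row shifts and turns the commanded pose from where the row before left it, along the tool's axes as they then stand; what a row does not reach is not made up. A row lasts 1/8 s, in which the tool goes at most 62.5 mm and 10.7 degrees, less where a joint would pass 70% of its speed; a pose out of reach is approached as far as the arm can. A call is refused whole if a number of a shift passes 6.25 or a number of a turn 0.188, either way. A call with a gripper value outside its range is refused whole. The fingers move at their own pace and stop on an object; FORCE is the grip in N (left out, the last holds). Time passes only in rows, so rows that do not move let the fingers close. It gives the time, the measured TCP pose, the force, the opening and the grip force at its end, in the units of the state.
- robot.get_obs(): the state, without advancing time (a new reading comes with each control period).
- cams.camera(name): name is "scene" or "top" or "wrist"; returns the picture (420x560x3 uint8, red, green, blue); there is no depth.
- cams.camera_info(name): a dict with "intrinsics" (3x3 intrinsics, pixels), "pose" (4x4, takes a point from camera to world coordinates). Camera axes: x right, y down, z forward; pixel columns grow to the right and rows downward; lengths in m; the calibration is good to about 2 mm. A picture is of the moment at which its call begins: read the wrist's pose just before it. camera_info takes no time and is no camera call; for the wrist camera it gives the pose at the moment of the call.
- ticket.hand_in(): hands the job in; it is judged then, once.
The state is a dict: "time": time; "q": joint angles; "joint_velocities": joint speeds; "joint_torque": joint torques, N m; "position": TCP position; "tool_rot": TCP orientation; "ft_force": force on the tool from outside, world axes, zero at the start; "moment": the same for the moment, N m; "grip_width": finger opening in m; "grip_force": force on a finger pad.
Only numpy, scipy, OpenCV 4.12 (cv2) and the standard library are available. Lean on these libraries where they do the work, as an engineer would, in place of code of your own. Each camera call takes 0.05 s, during which the arm holds its last target. There are 200 camera calls.

## Task

Take the key from its stand, push it fully into the key cylinder of the controller box and turn it clockwise to its stop, so that the bolt draws out of the opening, and leave the key there. Then pick up the cover by its rib and press it down into the opening until it snaps in, and go on pressing it down flush with the top of the box against its sprung pad: finish like that, still holding the cover pressed down. Do not disturb the other things on the bench.

Things in the scene. Friction and masses are not known exactly. Their poses are not given: they have to be found in the camera images.
- unit: the controller: a fixed aluminium box 140 mm (own x) by 230 mm (own y) by 60 mm high; origin at the centre of its underside, z up. Seen along its x, the cover opening is on the left (centre at own y = +45 mm) and the key cylinder on the right (own y = -62 mm).
- bolt (a joint): how far the steel bolt is drawn back, m. At 0 it stands 14 mm into the opening from the cylinder's side, 3 to 11 mm below the rim, 22 mm wide, and stops the cover; the turning key draws it, 0.019 with the key at its stop, when it is clear.
- opening (a point): centre of the opening at the height of the box's top face (60 mm above the bench), axes as the box's. The opening is 78 mm (x) by 50 mm (y), its edge chamfered 2 mm. Fully home (flange on the box) the cover's origin is 23 mm below this point; snapped in but not pressed, about 19 mm below.
- catch (a point): axis of one of the two snap catches, sprung steel rollers 8 mm in diameter and 24 mm long, one at each x side of the opening, 6 mm below the rim, standing 7 mm into it. The cover's beads meet them with the cover's origin about 9 mm below the rim; the resistance rises to 10 to 13 N by about 13 mm, then drops suddenly and the cover is drawn in.
- pad (a joint): how far the black rubber pad in the opening is pressed down, m: 0 when free (its top 18 mm below the rim), about 0.001 under a snapped-in cover that nobody presses, 0.005 with the cover held flush. Its spring gives 2.5 N per mm, so flush takes about 12.5 N, kept up.
- keyhole (a point): centre of the slot's mouth in the top of the key cylinder (41 mm diameter, standing 10 mm out of the box's top, so 70 mm above the bench), turning with the cylinder, z up. The slot is 14 mm along this x and 8 mm along y, 26 mm deep, mouth chamfered 1.5 mm.
- cylinder (a joint): turn of the key cylinder in rad, growing clockwise seen from above, from about 0 to 0.15 at the start to its stop at 1.05 (60 degrees). It stays where it is left. The key has about 0.15 to 0.2 rad of play in the slot, so turn the hand that much further.
- key: the key, standing in its stand; origin at the tip (underside) of its blade, z up. Steel blade 12 mm (own x) by 6 mm (y), 22 mm long; a round collar 22 mm in diameter, z 22 to 26 mm, rests on the cylinder's top when the key is fully in; above it a flat black bow 26 mm (x) by 9 mm (y), z 26 to 60 mm, to be pinched across its y. Half a turn makes no difference. 50 g.
- keystand: fixed wooden block 56 x 56 x 26 mm that holds the key upright in a slot; origin at the centre of its underside. The key's blade must be lifted 22 mm to leave it. Stand and cover may have changed sides of the bench.
- cover: the clip cover, grey plastic, rib up on the bench; origin at the centre of its underside, z up. Plug 62 mm (own x) by 45 mm (y), z 0 to 23 mm, a pointed bead at z 8 mm on both x sides (70.5 mm over them); flange 92 x 64 mm, z 23 to 28; grip rib 60 mm along x, 14 mm wide, z 28 to 52. Its x goes along the opening's x; half a turn makes no difference. 110 g.
- screwdriver: bystander: black screwdriver, 170 mm, lying; origin about its middle
- jar: bystander: small jar, 48 mm diameter, 60 mm high; origin under its centre
- spool: bystander: metal spool, 56 mm diameter, 40 mm high; origin under its centre
- meter: bystander: black hand-held meter 140 x 75 x 40 mm lying flat; origin under its centre
- nut: bystander: brass ring, 34 mm diameter, 12 mm high; origin under its centre
- pliers: bystander: black-handled pliers about 150 mm long, lying; origin at the pivot
There are look-alikes about, which are no part of the job. Of the things that look like the key, the middle-sized one is meant.

How it is judged:
On the way, in this order (a step that is already met when the one before it is completed fails the run):
1. the key is fully in the cylinder and turned clockwise to its stop (value of joint cylinder above 0.75 rad and z of key in the frame of keyhole below -0.017 m and horizontal distance between key and keyhole below 0.006 m), for 0.2 s.
2. the cover has snapped past its catches in the opening (all of step 1 and z of cover in the frame of opening below -0.0165 m and horizontal distance between cover and opening below 0.006 m), for 0.1 s.
At the end, for the whole second after the job is handed in: The fingers are on the cover (over 3 N) and hold it pressed down: its flange within 2.5 mm of the box's top, level within 0.08 rad, centred within 6 mm, the sprung pad pressed at least 3.2 mm (8 N); the released key is in the cylinder (within 5 mm of fully in), the cylinder turned past 0.75 rad (all of step 1 and z of cover in the frame of opening below -0.0205 m and horizontal distance between cover and opening below 0.006 m and angle between cover's own z axis and vertical below 0.08 rad and value of joint pad above 0.0032 m and contact force between the fingers and cover above 3 N and contact force between the fingers and key below 0.5 N); the arm keeps its last pose, push and grip.
It fails at once if another thing on the bench is moved more than 30 mm (distance of any of screwdriver, jar, spool, meter, nut, pliers from where it was at the start of the episode above 0.03 m).
It also fails if it takes over 64 s, if anything falls off the work surface, if the arm or the gripper's body presses on something with over 40 N, if the wrist force passes 120 N, or if a joint passes its speed limit or range.

## Working session

There is one attempt and no reset: what is moved stays moved. The work goes in short steps, Python scripts to look and compute and a shell command to move; the robot and the scene stay as the last step left them, time stands still between calls to the robot, and variables do not carry over. Pictures are saved under pics/ and viewed, at most 10 in all, crops included, and the job is handed in when it is done.

```bash
mkdir -p pics; python3 - <<'E'
from rig import robot,cams
import cv2,numpy as np
np.set_printoptions(precision=4,suppress=True)
o=robot.get_obs();print({k:np.round(v,3) for k,v in o.items()})
for n in ["scene","top","wrist"]:
    i=cams.camera_info(n);print(n,i["intrinsics"],i["pose"])
    im=cams.camera(n);cv2.imwrite(f"pics/{n}0.png",im[:,:,::-1])
E
```

```text
{'time': np.float64(0.0), 'q': array([ 0.986,  0.528,  1.434, -0.   ,  1.181, -0.179]), 'joint_velocities': array([ 0.001, -0.001, -0.   ,  0.   ,  0.002,  0.   ]), 'joint_torque': array([ -0.002, -44.005, -17.659,   0.063,   0.058,  -0.   ]), 'position': array([0.246, 0.574, 0.291]), 'tool_rot': array([ 0.201,  0.979, -0.001, -0.   ]), 'ft_force': array([ 0.497, -1.375,  0.025]), 'moment': array([ 0.056, -0.   ,  0.037]), 'grip_force': np.float64(0.0), 'grip_width': np.float64(0.087)}
scene [[399.1823   0.     274.6743]
 [  0.     399.1823 205.4615]
 [  0.       0.       1.    ]] [[ 0.1959  0.6357 -0.7466  1.1424]
 [ 0.9806 -0.1312  0.1456 -0.1082]
 [-0.0054 -0.7607 -0.6491  0.5815]
 [ 0.      0.      0.      1.    ]]
top [[408.4396   0.     277.364 ]
 [  0.     408.4396 201.8552]
 [  0.       0.       1.    ]] [[-0.1688 -0.9659  0.1961  0.412 ]
 [-0.9856  0.1649 -0.036   0.0096]
 [ 0.0025 -0.1994 -0.9799  0.8803]
 [ 0.      0.      0.      1.    ]]
wrist [[329.4129   0.     284.0849]
 [  0.     329.4129 203.7954]
 [  0.       0.       1.    ]] [[ 0.3946  0.8902  0.2277  0.1834]
 [ 0.9188 -0.3818 -0.0997  0.5999]
 [-0.0018  0.2485 -0.9686  0.3832]
 [ 0.      0.      0.      1.    ]]
```

View pics/top0.png

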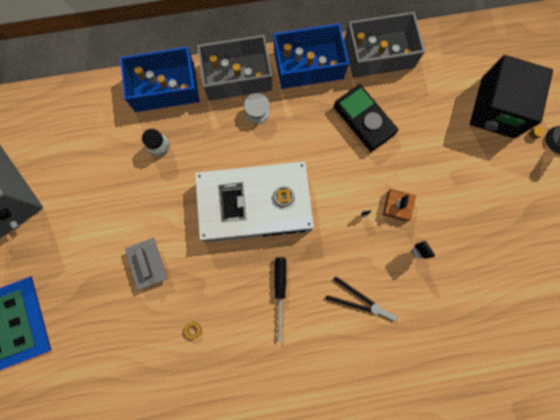

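View pics/scene0.png

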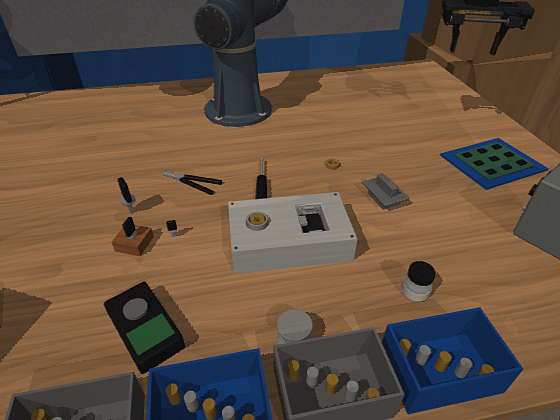

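The top view shows the box centred at about (254,201), with the brass cylinder at (284,196) and the opening at (232,201). The stand with the middle-sized key is at (400,204); the smaller look-alike is at (366,212) and the larger at (424,250). The cover is at (146,264). The scene view agrees, with the stand at (132,237) and the cover at (385,190).

```bash
cat > h.py <<'E'
import numpy as np,cv2
from scipy.spatial.transform import Rotation as R
from rig import robot,cams
np.set_printoptions(precision=4,suppress=True)
def ray(i,p):
    K,T=np.array(i["intrinsics"]),np.array(i["pose"])
    d=T[:3,:3]@np.linalg.solve(K,[p[0],p[1],1.]); return T[:3,3],d
def onz(i,p,z):
    c,d=ray(i,p); return c+d*(z-c[2])/d[2]
def proj(i,P):
    K,T=np.array(i["intrinsics"]),np.array(i["pose"]); q=K@(T[:3,:3].T@(np.asarray(P)-T[:3,3])); return q[:2]/q[2]
def rect(i,cnt,z):
    pts=np.array([onz(i,p,z)[:2] for p in cnt.reshape(-1,2)]); r=cv2.minAreaRect((pts*1000).astype(np.float32)); return r
def totool(d):  # world vector -> tool axes, cm
    return R.from_quat(robot.get_obs()["tool_rot"]).inv().apply(d)*100
def snap(n,name):
    i=cams.camera_info(n);im=cams.camera(n);cv2.imwrite(f"pics/{name}.png",im[:,:,::-1]);return i,im
E
python3 - <<'E'
from h import *
i=cams.camera_info("top");im=cv2.imread("pics/top0.png");hsv=cv2.cvtColor(im,cv2.COLOR_BGR2HSV)
def big(m,x0,y0,x1,y1):
    k=np.zeros_like(m);k[y0:y1,x0:x1]=m[y0:y1,x0:x1]
    c=cv2.findContours(k,0,2)[0];return max(c,key=cv2.contourArea)
g=((hsv[:,:,1]<40)&(hsv[:,:,2]>185)).astype(np.uint8)
c=big(g,180,150,330,255);print("box",cv2.boundingRect(c),rect(i,c,.06))
for n,p,z in [("cyl",(284,196),.07),("open",(232,201),.06),("stand",(400,206),.026),("keytop",(403,202),.064),("cover",(146,264),.028),("small",(366,212),.02),("big",(424,250),.05),("driver",(280,280),.01),("pliers",(375,310),.01),("meter",(366,118),.04)]:
    print(n,onz(i,p,z))
r=((hsv[:,:,0]<12)&(hsv[:,:,1]>130)).astype(np.uint8)
c=big(r,375,180,430,230);print("stand",cv2.boundingRect(c),rect(i,c,.026))
g=((hsv[:,:,1]<60)&(hsv[:,:,2]>50)).astype(np.uint8)
c=big(g,115,230,180,300);print("cover",cv2.boundingRect(c),rect(i,c,.028))
E
```

```text
box (196, 162, 117, 77) ((589.770263671875, 27.04834747314453), (228.58197021484375, 138.16259765625), 86.49080657958984)
cyl [ 0.5838 -0.0356  0.07  ]
open [0.5935 0.0708 0.06  ]
stand [ 0.53  -0.278  0.026]
keytop [ 0.5319 -0.2732  0.064 ]
cover [0.4992 0.2676 0.028 ]
small [ 0.5304 -0.2053  0.02  ]
big [ 0.4299 -0.2973  0.05  ]
driver [0.4207 0.0003 0.01  ]
pliers [ 0.3276 -0.1827  0.01  ]
meter [ 0.7323 -0.2446  0.04  ]
stand (400, 195, 6, 4) ((549.0738525390625, -288.5869445800781), (2.7783656120300293, 11.833812713623047), 12.064964294433594)
cover (125, 239, 42, 51) ((500.3738098144531, 268.80255126953125), (90.54167938232422, 62.698917388916016), 11.280158042907715)
```

```bash
for k in 1 2 3; do python3 -m crank '[[-3.97,-4.45,0.27,0,0,0,0],[-3.97,-4.45,0.27,0,0,0,0],[-3.97,-4.45,0.27,0,0,0,0],[-3.97,-4.45,0.27,0,0,0,0],[-3.97,-4.45,0.27,0,0,0,0]]'; done; python3 -m crank '[[0,0,0,0,0,0,0],[0,0,0,0,0,0,0]]'
python3 - <<'E'
from h import *
snap("wrist","w1");o=robot.get_obs();print(o["position"],o["tool_rot"],o["q"],o["time"])
print(cams.camera_info("wrist")["pose"])
E
```

```text
time: 0.78
position: [0.3416, 0.2898, 0.2787]
tool_rot: [0.201, 0.98, 0.0, 0.0]
ft_force: [0.3, 0.1, -0.2]
grip_width: 0.0867
grip_force: 0.0
time: 1.4
position: [0.4362, 0.0067, 0.2652]
tool_rot: [0.202, 0.979, 0.0, 0.0]
ft_force: [0.8, -0.2, 0.0]
grip_width: 0.087
grip_force: 0.0
time: 2.02
position: [0.5306, -0.2761, 0.2514]
tool_rot: [0.202, 0.979, 0.0, -0.0]
ft_force: [1.7, -0.6, -0.1]
grip_width: 0.0867
grip_force: 0.0
time: 2.28
position: [0.5296, -0.2736, 0.251]
tool_rot: [0.202, 0.979, 0.001, -0.001]
ft_force: [0.6, 0.6, 0.2]
grip_width: 0.0874
grip_force: 0.0
[ 0.5295 -0.2728  0.2512] [ 0.2013  0.9795  0.0007 -0.0011] [-0.6633  0.5377  1.5481  0.0004  1.0583 -1.8289] 2.325
[[ 0.3943  0.8905  0.227   0.4666]
 [ 0.919  -0.3824 -0.0963 -0.2471]
 [ 0.0011  0.2465 -0.9691  0.3432]
 [ 0.      0.      0.      1.    ]]
```

View pics/w1.png

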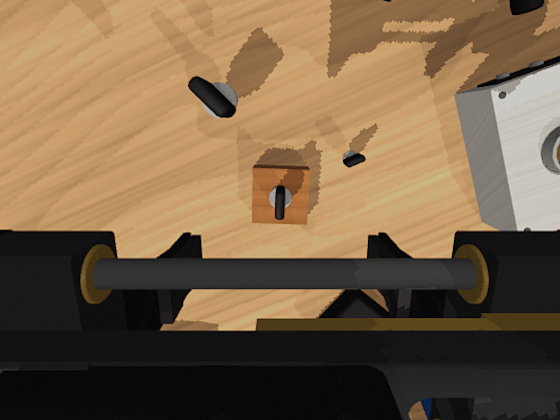

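The wrist view shows the stand at about (280,195) with the key's black bow upright in it, from about (280,186) to (280,218), so the bow lies close to the tool's x. The larger look-alike is at (213,97) and the small one at (354,158).

```bash
python3 - <<'E'
from h import *
i=cams.camera_info("wrist");im=cv2.imread("pics/w1.png");hsv=cv2.cvtColor(im,cv2.COLOR_BGR2HSV)
x0,y0,x1,y1=245,160,318,230
sub=hsv[y0:y1,x0:x1]
bow=((sub[:,:,2]<60)&(sub[:,:,1]<140)).astype(np.uint8)
for c in cv2.findContours(bow,0,2)[0]:
    if cv2.contourArea(c)<20: continue
    c=c+[x0,y0]; print("bow",cv2.boundingRect(c),cv2.minAreaRect(c),rect(i,c,.064))
st=((sub[:,:,0]<14)&(sub[:,:,1]>150)&(sub[:,:,2]>90)).astype(np.uint8)
c=max(cv2.findContours(st,0,2)[0],key=cv2.contourArea)+[x0,y0];print("stand",cv2.boundingRect(c),rect(i,c,.026))
g=((sub[:,:,1]<60)&(sub[:,:,2]>110)).astype(np.uint8)
c=max(cv2.findContours(g,0,2)[0],key=cv2.contourArea)+[x0,y0];print("collar",cv2.boundingRect(c),rect(i,c,.03))
x=R.from_quat(robot.get_obs()["tool_rot"]).as_matrix()[:,0];print("toolx deg",np.degrees(np.arctan2(x[1],x[0])))
o=robot.get_obs()["position"]
for P in [(.53,-.275,.064),(.53,-.275,.03)]: print(proj(i,P))
cv2.imwrite("pics/w1c.png",cv2.resize(im[y0:y1,x0:x1],None,fx=8,fy=8,interpolation=cv2.INTER_CUBIC))
E
```

```text
bow (275, 186, 10, 34) ((279.5, 202.5), (33.0, 9.0), 90.0) ((529.4577026367188, -278.12890625), (7.883181571960449, 29.73837661743164), 66.38656616210938)
stand (253, 167, 57, 31) ((520.1103515625, -273.4375), (54.31932067871094, 29.256214141845703), 64.7135238647461)
collar (269, 188, 7, 19) ((528.7988891601562, -286.472412109375), (5.490072250366211, 18.136615753173828), 62.392826080322266)
toolx deg 156.77078228487662
[283.0466 201.8924]
[283.1163 193.4746]
```

View pics/w1c.png

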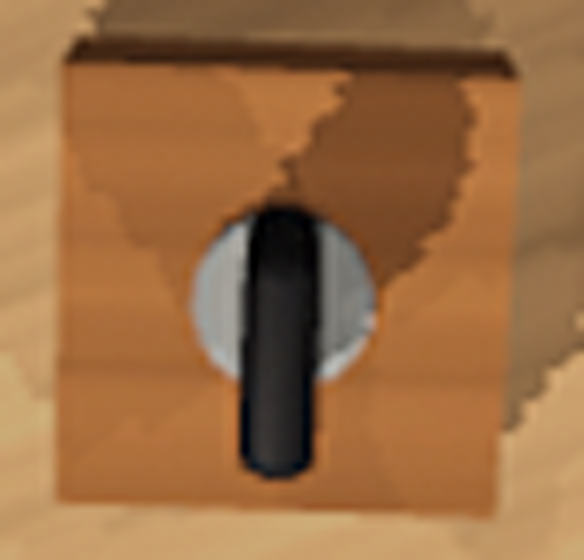

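```bash
python3 - <<'E'
from h import *
i=cams.camera_info("wrist")
f=lambda p,z:onz(i,(245+p[0]/8-.44,160+p[1]/8-.44),z)
S=np.array([f(p,.026) for p in [(65,62),(515,78),(497,515),(57,500)]]);print("stand c",S.mean(0))
a=lambda d:np.degrees(np.arctan2(d[1],d[0]))
print("edges",[a(S[k]-S[l]) for k,l in [(0,3),(1,2),(1,0),(2,3)]],[np.linalg.norm(S[k]-S[l]) for k,l in [(0,3),(1,2),(1,0),(2,3)]])
print("collar",f((283,298),.03))
e=f((277,478),.064);
L=f((242,440),.064)-f((246,320),.064);Rr=f((314,440),.064)-f((317,320),.064);print("bow yaw",a(-L),a(-Rr))
for y in (155,):
    t=np.radians(y);print("bow c",e+.013*np.array([np.cos(t),np.sin(t),0]))
E
```

```text
stand c [ 0.5322 -0.2793  0.026 ]
edges [np.float64(154.38842026524452), np.float64(155.4937670516154), np.float64(64.72209202379264), np.float64(64.71157191345773)] [np.float64(0.055410928583490164), np.float64(0.05542520463526299), np.float64(0.054422490326449045), np.float64(0.055491643497630874)]
collar [ 0.5318 -0.2792  0.03  ]
bow yaw 154.54401547526422 155.3879291717977
bow c [ 0.5315 -0.2789  0.064 ]
```

```bash
python3 -m crank '[[-0.48,-0.47,0,0,0,0.033,0.5],[0,0,4.5,0,0,0,0.5],[0,0,4.5,0,0,0,0.5],[0,0,3.5,0,0,0,0.5],[0,0,2.2,0,0,0,0.5]]'
python3 -m crank '[[0,0,0,0,0,0,0.5],[0,0,0,0,0,0,1],[0,0,0,0,0,0,1],[0,0,0,0,0,0,1],[0,0,0,0,0,0,1]]' 40
python3 -m crank '[[0,0,0,0,0,0,1],[0,0,0,0,0,0,1]]'
```

```text
time: 2.95
position: [0.5325, -0.2791, 0.1032]
tool_rot: [0.217, 0.976, 0.0, -0.001]
ft_force: [-0.0, 0.5, 0.1]
grip_width: 0.0471
grip_force: 0.0
time: 3.58
position: [0.5331, -0.2805, 0.1054]
tool_rot: [0.218, 0.976, -0.0, 0.0]
ft_force: [-0.1, 0.4, 1.0]
grip_width: 0.0113
grip_force: 0.0
time: 3.82
position: [0.5331, -0.2804, 0.1053]
tool_rot: [0.218, 0.976, -0.0, 0.0]
ft_force: [-0.2, -0.1, 4.0]
grip_width: 0.0087
grip_force: 40.0
```

```bash
python3 -m crank '[[0,0,-1.5,0,0,0,1],[0,0,-4,0,0,0,1],[0,0,-5,0,0,0,1],[0,0,0,0,0,0,1]]'
python3 -m crank '[[0,5.2,0,0,0,0,1],[0,5.2,0,0,0,0,1],[0,5.2,0,0,0,0,1],[0,5.2,0,0,0,0,1],[0,5.2,0,0,0,0,1]]'
python3 -m crank '[[0,0,0,0,0,-0.131,1],[0,0,0,0,0,-0.131,1],[0,0,0,0,0,0,1],[0,0,0,0,0,0,1]]'
python3 - <<'E'
from h import *
i,im=snap("wrist","w2");o=robot.get_obs();print(o["position"],o["tool_rot"],o["q"],o["grip_width"])
p=proj(i,(.586,-.035,.07));print(p);p=p.astype(int)
np.save("w2pose.npy",i["pose"])
a=im[max(0,p[1]-90):p[1]+110,max(0,p[0]-130):p[0]+136,::-1];print("off",max(0,p[0]-130),max(0,p[1]-90))
cv2.imwrite("pics/w2c.png",cv2.resize(a,None,fx=3,fy=3,interpolation=cv2.INTER_CUBIC))
E
```

```text
time: 4.32
position: [0.5349, -0.2819, 0.2146]
tool_rot: [0.218, 0.976, -0.002, 0.004]
ft_force: [-0.3, -1.1, -1.3]
grip_width: 0.009
grip_force: 40.0
time: 4.95
position: [0.6431, -0.0433, 0.2088]
tool_rot: [0.218, 0.976, -0.0, -0.001]
ft_force: [-0.4, -0.6, -1.2]
grip_width: 0.0085
grip_force: 40.0
time: 5.45
position: [0.6429, -0.0451, 0.2092]
tool_rot: [0.089, 0.996, 0.0, -0.001]
ft_force: [-0.1, 0.2, -1.3]
grip_width: 0.0085
grip_force: 40.0
[ 0.643  -0.0452  0.2094] [ 0.0892  0.996   0.     -0.0004] [-0.2432  0.6497  1.4538 -0.      1.0389 -1.6353] 0.00873067075777629
[285.1269 135.4533]
off 155 45
```

View pics/w2c.png

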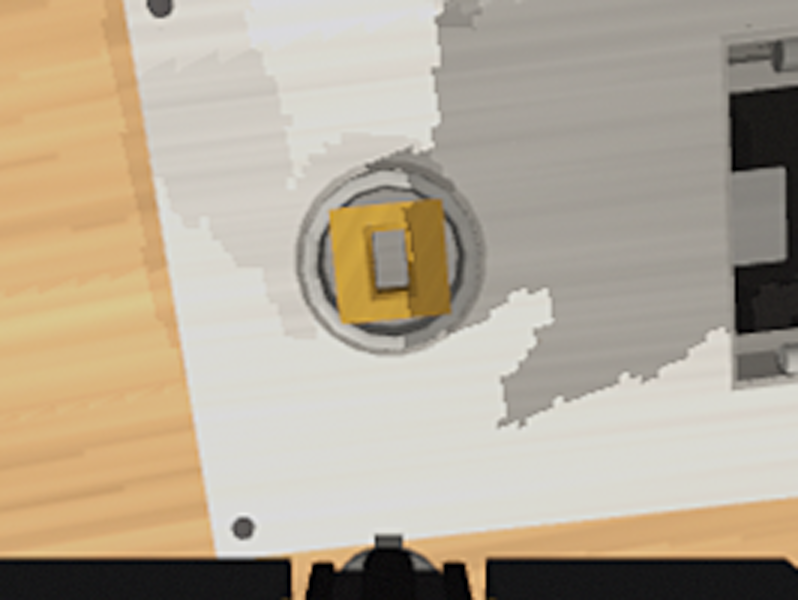

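Close-up: the gold slot plate has corners near crop (330,210), (440,200), (450,315) and (343,322), with the slot's centre at (390,261). The held key's blade shows at the bottom, at about (388,541).

```bash
python3 - <<'E'
from h import *
i=cams.camera_info("wrist");o=robot.get_obs();p=np.array(o["position"]);Rm=R.from_quat(o["tool_rot"]).as_matrix()
f=lambda c,z:onz(i,(155+c[0]/3-.33,45+c[1]/3-.33),z)
a=lambda d:np.degrees(np.arctan2(d[1],d[0]))
S=np.array([f(c,.07) for c in [(330,210),(440,200),(450,315),(343,322)]])
print("sq",S.mean(0),[a(S[k]-S[l]) for k,l in [(0,3),(1,2),(1,0),(2,3)]],[np.linalg.norm(S[k]-S[l]) for k,l in [(0,3),(1,2),(1,0),(2,3)]])
W=np.array([f(c,.07) for c in [(366,226),(410,222),(414,294),(372,299)]]);print("slot",W.mean(0),[a(W[k]-W[l]) for k,l in [(0,3),(1,2)]])
print("toolx",a(Rm[:,0]), "tilt",Rm[:,2])
t=p+Rm[:,2]*.1013;q=proj(i,t);print("tip center expected px crop",(q-[155,45]+.33)*3,"seen (388,~)")
q=proj(i,t+Rm[:,0]*.006);print("near edge of tip crop",(q-[155,45]+.33)*3,"seen ~ (388,536)")
q=proj(i,t+Rm[:,0]*.006-Rm[:,2]*.01);print((q-[155,45]+.33)*3)
m=cv2.imread("pics/w2.png")[215:235,270:300];print(m[:,14].tolist())
E
```

```text
sq [ 0.584  -0.0349  0.07  ] [np.float64(175.79595775220636), np.float64(175.66384762897928), np.float64(84.77649840824698), np.float64(83.47712762456109)] [np.float64(0.025244573804254114), np.float64(0.02580767566314199), np.float64(0.024914932713753685), np.float64(0.024871849031591852)]
slot [ 0.5835 -0.0349  0.07  ] [np.float64(174.2968948514287), np.float64(173.36282957158937)]
toolx 169.76011407980553 tilt [-0.0009  0.0002 -1.    ]
tip center expected px crop [392.6445 565.898 ] seen (388,~)
near edge of tip crop [392.6804 538.1983] seen ~ (388,536)
[392.9166 554.0041]
[[213, 218, 218], [209, 217, 218], [209, 217, 218], [211, 217, 217], [211, 217, 218], [214, 218, 219], [217, 223, 223], [203, 211, 211], [126, 133, 135], [64, 67, 67], [75, 78, 80], [81, 85, 86], [42, 45, 46], [5, 3, 4], [12, 12, 11], [13, 13, 15], [13, 13, 14], [12, 11, 13], [11, 13, 12], [11, 9, 10]]
```

```bash
python3 -m crank '[[0,0,0,0,0,-0.089,1],[3,0.3,0,0,0,0,1],[2.93,0.29,0,0,0,0,1],[0,0,1.5,0,0,0,1],[0,0,1.5,0,0,0,1]]'
python3 -m crank '[[0,0,0,0,0,0,1],[0,0,0,0,0,0,1]]'
python3 - <<'E'
from h import *
o=robot.get_obs();print(o["position"],R.from_quat(o["tool_rot"]).as_matrix()[:,0])
d=np.array([.5845,-.0341,.1743])-o["position"];print(totool(d))
E
```

```text
time: 6.12
position: [0.5858, -0.0344, 0.1792]
tool_rot: [0.044, 0.999, -0.0, 0.001]
ft_force: [0.5, 0.8, 0.3]
grip_width: 0.0086
grip_force: 40.0
time: 6.38
position: [0.5856, -0.0342, 0.1793]
tool_rot: [0.044, 0.999, -0.0, 0.0]
ft_force: [0.2, 0.8, -0.2]
grip_width: 0.0083
grip_force: 40.0
[ 0.5856 -0.0342  0.1793] [-0.9961  0.088  -0.0003]
[ 0.1089 -0.0004  0.5034]
```

```bash
python3 -m crank '[[0.08,0,0.4,0,0,0,1],[0,0,0.4,0,0,0,1],[0,0,0.4,0,0,0,1],[0,0,0,0,0,0,1]]'
```

```text
time: 6.88
position: [0.5838, -0.0338, 0.1674]
tool_rot: [0.044, 0.999, 0.0, -0.0]
ft_force: [-1.7, -0.2, -1.0]
grip_width: 0.0086
grip_force: 40.0
```

```bash
python3 -m crank '[[0,0,0.5,0,0,0,1],[0,0,0.5,0,0,0,1],[0,0,0.5,0,0,0,1],[0,0,0.25,0,0,0,1],[0,0,0,0,0,0,1]]'
```

```text
time: 7.5
position: [0.5838, -0.0338, 0.1499]
tool_rot: [0.044, 0.999, 0.0, -0.0]
ft_force: [0.5, 0.4, -1.3]
grip_width: 0.0085
grip_force: 40.0
```

```bash
python3 -m crank '[[0,0,0.1,0,0,0,1],[0,0,0,0,0,0.15,1],[0,0,0,0,0,0.18,1],[0,0,0,0,0,0.18,1],[0,0,0,0,0,0.18,1]]'; python3 -m crank '[[0,0,0,0,0,0.18,1],[0,0,0,0,0,0.18,1],[0,0,0,0,0,0,1],[0,0,0,0,0,0,1]]'
python3 -c "
from h import *
o=robot.get_obs();print(o['moment'],o['position'],o['q'])"
```

```text
time: 8.12
position: [0.5841, -0.0338, 0.1494]
tool_rot: [0.382, 0.924, 0.0, 0.0]
ft_force: [0.8, 0.7, -0.9]
grip_width: 0.0089
grip_force: 40.0
time: 8.62
position: [0.5842, -0.0337, 0.1494]
tool_rot: [0.538, 0.843, 0.0, 0.0]
ft_force: [0.2, 1.5, -0.7]
grip_width: 0.0089
grip_force: 40.0
[ 0.1429 -0.1326  0.0121] [ 0.5842 -0.0337  0.1494] [-0.2487  0.6696  1.6494  0.0004  0.822  -0.6843]
```

```bash
python3 -m crank '[[0,0,0,0,0,0.1,1],[0,0,0,0,0,0.08,1],[0,0,0,0,0,0.06,1],[0,0,0,0,0,0,1],[0,0,0,0,0,0,1]]'
python3 -c "
from h import *
o=robot.get_obs();print(o['moment'],o['position'],o['q'])
snap('wrist','w3');snap('top','t3')"
```

```text
time: 9.25
position: [0.5843, -0.0338, 0.1494]
tool_rot: [0.635, 0.773, 0.0, 0.0]
ft_force: [1.0, 1.5, -1.8]
grip_width: 0.0091
grip_force: 40.0
[ 0.2106 -0.3034  0.1604] [ 0.5843 -0.0338  0.1494] [-0.2486  0.6697  1.6492  0.0002  0.8218 -0.4435]
```

View pics/w3.png

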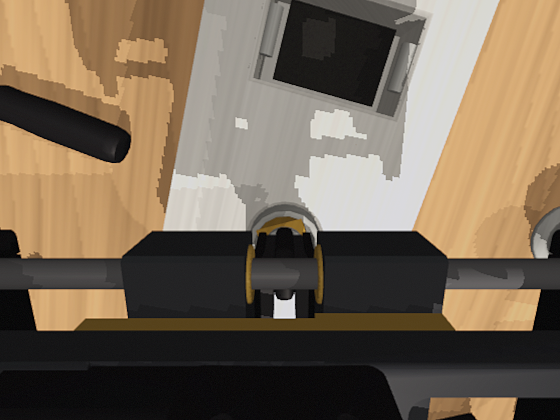

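The bolt no longer stands in the opening, whose dark pad at about (335,50) is clear, so the key has turned to its stop. The fingers still hold the bow at (285,262). Next I press down to check that the key is seated, then release and lift.

```bash
python3 -m crank '[[0,0,0.15,0,0,0.05,1],[0,0,0.15,0,0,0,1],[0,0,0,0,0,0,1]]'; python3 -m crank '[[0,0,0,0,0,0,0.6],[0,0,0,0,0,0,0.5],[0,0,0,0,0,0,0.5],[0,0,0,0,0,0,0.5]]'; python3 -m crank '[[0,0,-4,0,0,0,0.4],[0,0,-6,0,0,0,0.2],[0,0,-2,0,0,0,0],[0,0,0,0,0,0,0]]'
python3 - <<'E'
from h import *
o=robot.get_obs();print(o['position'],o['q'],o["time"])
i,im=snap("top","t4")
cv2.imwrite("pics/t4c.png",cv2.resize(im[150:250,180:330,::-1],None,fx=4,fy=4,interpolation=cv2.INTER_CUBIC))
E
```

```text
time: 9.72
position: [0.5844, -0.0338, 0.1491]
tool_rot: [0.654, 0.756, 0.0, 0.001]
ft_force: [-2.3, 2.2, 16.3]
grip_width: 0.0088
grip_force: 40.0
time: 10.22
position: [0.5837, -0.0339, 0.1458]
tool_rot: [0.655, 0.756, -0.0, -0.0]
ft_force: [0.5, -0.5, -0.2]
grip_width: 0.0394
grip_force: 0.0
time: 10.72
position: [0.5848, -0.0341, 0.268]
tool_rot: [0.655, 0.756, 0.001, 0.002]
ft_force: [-0.1, 0.7, -1.2]
grip_width: 0.074
grip_force: 0.0
[ 0.5848 -0.0341  0.268 ] [-0.2488  0.5023  1.5613 -0.0001  1.0738 -0.3918] 10.725
```

```bash
python3 -m crank '[[0,0,0,0,0,0.185,0],[0,0,0,0,0,0.185,0],[0,0,0,0,0,0.185,0],[0,0,0,0,0,0.185,0],[0,0,0,0,0,0.185,0]]' >/dev/null; python3 -m crank '[[0,0,0,0,0,0.185,0],[0,0,0,0,0,0.185,0],[0,0,0,0,0,0.185,0],[0,0,0,0,0,0.037,0],[0,0,0,0,0,0,0]]'
python3 -m crank '[[-0.39,-5.2,0.45,0,0,0,0],[-0.39,-5.2,0.45,0,0,0,0],[-0.39,-5.2,0.45,0,0,0,0],[-0.39,-5.2,0.45,0,0,0,0]]' >/dev/null;python3 -m crank '[[-0.39,-5.2,0.45,0,0,0,0],[-0.39,-5.2,0.45,0,0,0,0],[0,0,0,0,0,0,0],[0,0,0,0,0,0,0]]'
python3 - <<'E'
from h import *
i,im=snap("wrist","w5");o=robot.get_obs();print(o["position"],o["tool_rot"],o["q"],o["time"])
print(proj(i,(.5004,.2688,.052)))
cv2.imwrite("pics/w5v.png",cv2.resize(im[:300,:,::-1],(784,420)))
E
```

```text
time: 12.02
position: [0.5834, -0.0337, 0.2649]
tool_rot: [0.995, 0.099, -0.001, -0.0]
ft_force: [1.1, -0.1, 0.4]
grip_width: 0.0872
grip_force: 0.0
time: 13.02
position: [0.5, 0.2674, 0.239]
tool_rot: [0.995, 0.099, -0.0, 0.0]
ft_force: [0.5, 0.6, 0.1]
grip_width: 0.0869
grip_force: 0.0
[0.5003 0.2668 0.2391] [ 0.9952  0.0983 -0.0001  0.0003] [ 0.293   0.5179  1.6332 -0.0006  0.9907  1.6672] 13.075
[281.7517 197.3916]
```

View pics/t4c.png

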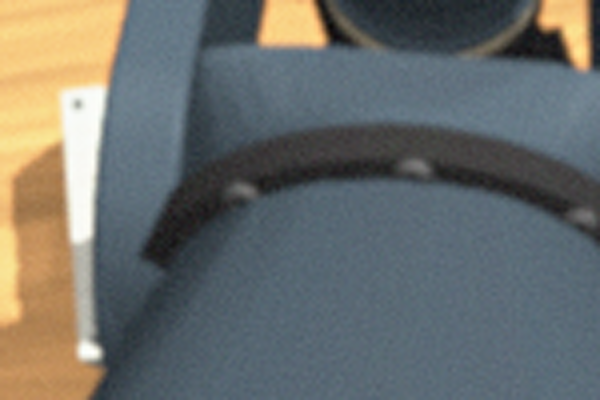

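View pics/w5v.png

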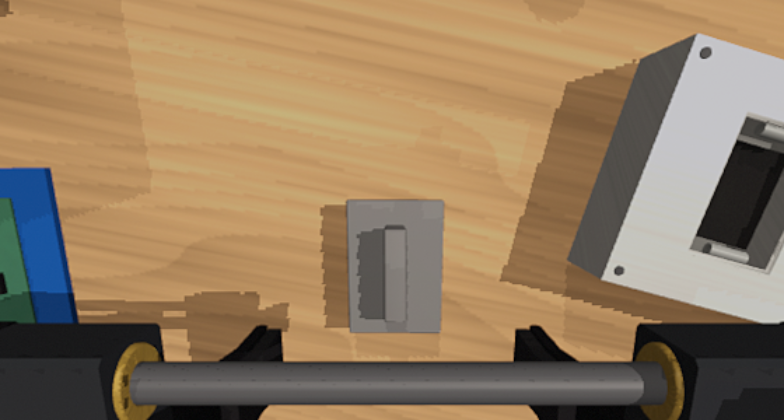

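The top view was blocked by the arm. The wrist view shows the cover's flange spanning about (348,200) to (443,332) in the view, with the rib upright from (396,226) to (396,321).

```bash
python3 - <<'E'
from h import *
i=cams.camera_info("wrist");im=cv2.imread("pics/w5.png");hsv=cv2.cvtColor(im,cv2.COLOR_BGR2HSV)
m=(hsv[:,:,1]<45).astype(np.uint8);k=np.zeros_like(m);k[130:239,238:325]=m[130:239,238:325]
c=max(cv2.findContours(k,0,2)[0],key=cv2.contourArea);print(cv2.boundingRect(c),rect(i,c,.028))
f=lambda p,z:onz(i,(p[0]/1.4-.15,p[1]/1.4-.15),z)
S=np.array([f(p,.028) for p in [(348,200),(443,200),(440,332),(349,332)]]);a=lambda d:np.degrees(np.arctan2(d[1],d[0]))
print(S.mean(0),[a(S[k]-S[l]) for k,l in [(0,3),(1,2),(0,1),(3,2)]],[np.linalg.norm(S[k]-S[l]) for k,l in [(0,3),(1,2),(0,1),(3,2)]])
# rib top: far(lower) end corners
T=np.array([f(p,.052) for p in [(386,231),(405,231),(406,321),(385,321)]]);print(T.mean(0),[a(T[k]-T[l]) for k,l in [(0,3),(1,2)]])
o=robot.get_obs();x=R.from_quat(o["tool_rot"]).as_matrix()[:,0];print(a(x),totool(np.r_[S.mean(0)[:2],.1+.0]-o["position"]))
E
```

```text
(248, 143, 69, 95) ((500.5975646972656, 268.4140930175781), (90.4083480834961, 62.63357925415039), 11.103696823120117)
[0.5007 0.2682 0.028 ] [np.float64(10.185398599569968), np.float64(11.37265358854505), np.float64(101.29425812398478), np.float64(101.29214053760552)] [np.float64(0.09061421361101483), np.float64(0.09059967136555093), np.float64(0.061493373473621146), np.float64(0.06337090731806255)]
[0.5005 0.2677 0.052 ] [np.float64(10.289323659502658), np.float64(12.149426164255352)]
11.285633343012568 [ 0.0653 -0.1377 13.9129]
```

```bash
python3 -m crank '[[0.06,-0.14,4.5,0,0,0,0.4],[0,0,4.5,0,0,0,0.4],[0,0,3.2,0,0,0,0.4],[0,0,1.6,0,0,0,0.4],[0,0,0,0,0,0,0.4]]'
python3 -m crank '[[0,0,0,0,0,0,0.4],[0,0,0,0,0,0,1],[0,0,0,0,0,0,1],[0,0,0,0,0,0,1],[0,0,0,0,0,0,1]]' 55
python3 -m crank '[[0,0,0,0,0,0,1],[0,0,0,0,0,0,1]]'
```

```text
time: 13.7
position: [0.5006, 0.268, 0.1006]
tool_rot: [0.995, 0.098, -0.001, 0.0]
ft_force: [0.1, 0.3, -0.1]
grip_width: 0.0537
grip_force: 0.0
time: 14.32
position: [0.5003, 0.2692, 0.1014]
tool_rot: [0.995, 0.098, 0.0, -0.0]
ft_force: [0.3, 0.4, -0.3]
grip_width: 0.02
grip_force: 0.0
time: 14.58
position: [0.5003, 0.2691, 0.1013]
tool_rot: [0.995, 0.098, -0.0, -0.0]
ft_force: [-0.5, 0.1, 1.9]
grip_width: 0.0139
grip_force: 55.0
```

```bash
python3 -m crank '[[0,0,-2,0,0,0,1],[0,0,-5,0,0,0,1],[0,0,-5,0,0,0.128,1],[0,0,0,0,0,0.128,1],[0,0,0,0,0,0,1]]'
python3 -m crank '[[0.46,4.78,0,0,0,0,1],[0.46,4.78,0,0,0,0,1],[0.46,4.78,0,0,0,0,1],[0.46,4.78,0,0,0,0,1],[0,0,0,0,0,0,1]]'; python3 -m crank '[[0,0,0,0,0,0,1],[0,0,0,0,0,0,1]]'
python3 - <<'E'
from h import *
i,im=snap("wrist","w6");o=robot.get_obs();print(o["position"],o["tool_rot"],o["q"],o["time"],o["ft_force"])
print(proj(i,(.592,.072,.06)))
cv2.imwrite("pics/w6v.png",cv2.resize(im[:280,140:420,::-1],(600,600),interpolation=cv2.INTER_CUBIC))
E
```

```text
time: 15.2
position: [0.5001, 0.269, 0.2217]
tool_rot: [1.0, -0.029, 0.0, -0.0]
ft_force: [-0.4, -0.5, -0.9]
grip_width: 0.0137
grip_force: 55.0
time: 15.82
position: [0.5072, 0.0742, 0.2202]
tool_rot: [1.0, -0.031, -0.001, 0.0]
ft_force: [-0.9, 0.1, -0.3]
grip_width: 0.0136
grip_force: 55.0
time: 16.08
position: [0.507, 0.0783, 0.2208]
tool_rot: [1.0, -0.028, -0.001, -0.0]
ft_force: [0.4, -0.5, -0.8]
grip_width: 0.0135
grip_force: 55.0
[0.507  0.0783 0.221 ] [ 0.9996 -0.0284 -0.0004 -0.0001] [-0.0649  0.4828  1.7821  0.0003  0.8775  1.5626] 16.125 [-0.2723 -0.6953 -1.4298]
[284.9149  92.8207]
```

View pics/w6v.png

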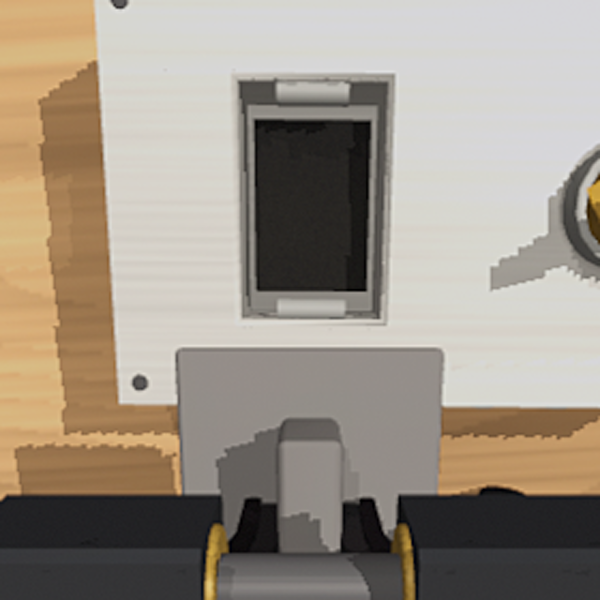

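The view shows the clear opening with outer corners near (234,74), (395,73), (386,324) and (241,322). The held cover's front flange edge runs from (178,349) to (442,348). The cylinder, at (590,205), is turned.

```bash
python3 - <<'E'
from h import *
i=cams.camera_info("wrist");o=robot.get_obs();p=o["position"];Rm=R.from_quat(o["tool_rot"]).as_matrix()
f=lambda c,z:onz(i,(140+c[0]/2.143-.27,c[1]/2.143-.27),z);a=lambda d:np.degrees(np.arctan2(d[1],d[0]))
S=np.array([f(c,.06) for c in [(234,74),(395,73),(386,324),(241,322)]]);c=S.mean(0)
print("open",c,[a(S[k]-S[l]) for k,l in [(0,3),(1,2),(0,1),(3,2)]],[np.linalg.norm(S[k]-S[l]) for k,l in [(0,3),(1,2),(0,1),(3,2)]])
z=p[2]-.1013+.028
F=np.array([f(q,z) for q in [(178,350),(442,349)]]);print("flange front edge in tool cm",[totool(q-p) for q in F],"yaw",a(F[0]-F[1])-90)
print("toolx",a(Rm[:,0]),Rm[:,2]); print("rel to opening, tool cm",totool(c-p))
E
```

```text
open [0.5908 0.0712 0.06  ] [np.float64(-3.0071326391600812), np.float64(-3.761488711662217), np.float64(87.06937982992052), np.float64(85.97024961855439)] [np.float64(0.08019406217288888), np.float64(0.08118963289145231), np.float64(0.052520050357655834), np.float64(0.05145928796341736)]
flange front edge in tool cm [array([ 4.5627, -2.9893,  7.3269]), array([4.5876, 3.1867, 7.3256])] yaw -3.0281256733318713
toolx -3.259372640895442 [-0.0008  0.0003 -1.    ]
rel to opening, tool cm [ 8.4162  0.239  16.0882]
```

```bash
python3 -m crank '[[4.21,0.09,0,0,0,0,1],[4.21,0.09,0,0,0,0.005,1],[0,0,2.5,0,0,0,1],[0,0,2.5,0,0,0,1],[0,0,0,0,0,0,1]]'; python3 -m crank '[[0,0,0,0,0,0,1],[0,0,0,0,0,0,1]]'
python3 - <<'E'
from h import *
o=robot.get_obs();p=o["position"];print(p,totool(np.array([.5908,.0717,.0613+.1013])-p))
E
```

```text
time: 16.75
position: [0.5897, 0.0716, 0.1692]
tool_rot: [1.0, -0.031, -0.003, -0.0]
ft_force: [-0.2, -0.3, -1.6]
grip_width: 0.0134
grip_force: 55.0
time: 17.0
position: [0.592, 0.0707, 0.1725]
tool_rot: [0.999, -0.032, 0.001, 0.0]
ft_force: [-0.3, -0.1, -1.0]
grip_width: 0.0139
grip_force: 55.0
[0.592  0.0707 0.1725] [-0.1301 -0.0954  0.9888]
```

```bash
python3 -m crank '[[-0.1,-0.06,0.4,0,0,0,1],[0,0,0.4,0,0,0,1],[0,0,0.4,0,0,0,1],[0,0,0.3,0,0,0,1],[0,0,0,0,0,0,1]]'; python3 -m crank '[[0,0,0,0,0,0,1]]'
```

```text
time: 17.62
position: [0.5902, 0.071, 0.1558]
tool_rot: [0.999, -0.032, -0.0, -0.0]
ft_force: [-0.4, 0.5, -0.8]
grip_width: 0.0135
grip_force: 55.0
time: 17.75
position: [0.5905, 0.071, 0.1562]
tool_rot: [0.999, -0.032, 0.0, -0.0]
ft_force: [0.3, 0.0, -0.7]
grip_width: 0.0135
grip_force: 55.0
```

```bash
python3 -m crank '[[0,0,0.3,0,0,0,1],[0,0,0.3,0,0,0,1],[0,0,0.3,0,0,0,1],[0,0,0.3,0,0,0,1],[0,0,0,0,0,0,1]]'; python3 -m crank '[[0,0,0.2,0,0,0,1],[0,0,0.2,0,0,0,1],[0,0,0,0,0,0,1]]'
```

```text
time: 18.38
position: [0.5902, 0.071, 0.1431]
tool_rot: [0.999, -0.032, -0.0, -0.0]
ft_force: [1.6, 0.3, -8.2]
grip_width: 0.0139
grip_force: 55.0
time: 18.75
position: [0.5907, 0.071, 0.141]
tool_rot: [0.999, -0.032, 0.0, 0.0]
ft_force: [-0.1, -0.1, 4.0]
grip_width: 0.0135
grip_force: 55.0
```

```bash
python3 -m crank '[[0,0,0.2,0,0,0,1],[0,0,0.2,0,0,0,1],[0,0,0,0,0,0,1],[0,0,0,0,0,0,1]]' 60
```

```text
time: 19.25
position: [0.5907, 0.071, 0.1382]
tool_rot: [0.999, -0.032, 0.001, 0.0]
ft_force: [-2.4, 0.7, 11.6]
grip_width: 0.0136
grip_force: 60.0
```

```bash
python3 -m crank '[[0,0,0.2,0,0,0,1],[0,0,0.1,0,0,0,1],[0,0,0,0,0,0,1],[0,0,0,0,0,0,1]]'
python3 - <<'E'
from h import *
i,im=snap("wrist","w7");snap("scene","s7");s=cv2.imread("pics/s7.png")[150:300,200:400]
a=cv2.resize(s,(800,600),interpolation=cv2.INTER_CUBIC);cv2.imwrite("pics/s7c.png",a)
E
```

```text
time: 19.75
position: [0.5906, 0.071, 0.1381]
tool_rot: [0.999, -0.032, 0.001, 0.0]
ft_force: [-6.9, 0.2, 28.5]
grip_width: 0.0134
grip_force: 60.0
```

View pics/s7c.png

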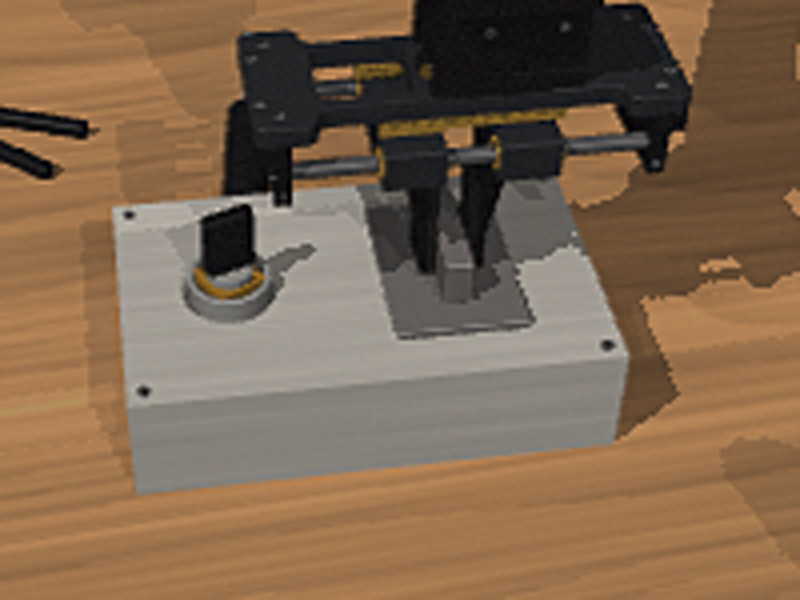

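The flange lies flush on the box, at crop (460,280). The released key stands seated and turned at (228,245). The push reads 28 N with no further travel, so the cover is against the stop.

```bash
python3 -c "
from rig import ticket
print(ticket.hand_in())"
```

```text
the job is handed in; nothing more can be done
None
```

I handed the job in with the key seated in the cylinder and turned clockwise to its stop, the bolt clear of the opening, and the cover snapped in and held flush at about 28 N of downward push; the hand-in returned no verdict.

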